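# Raise the trim saw's guard to the notch that clears the stone, then run the carriage in

## Robot

A 7-joint arm with a two-finger parallel gripper is mounted at the origin on a cart in front of the work surface, level with it; the furniture and walls round the work are solid. World frame = base frame: x ahead of the robot, y to its left, z up, the work surface at z = 0. Lengths are in m, angles in rad, forces in N, time in s.
With the tool pointing down it reaches from about 0.35 to 0.9 m from the base axis. Payload 8.1 kg.
Tool frame: the origin (TCP) lies at the very end of the fingers, on their centre line; the grasp point (between the pads) lies 19 mm behind it; z points along the fingers, y is the line along which they close (so a half turn about z gives the same grasp; the last joint's range is limited). The gripper opens to 92 mm and grips with 3 to 60 N. Pads are 19 mm wide; open, the fingers measure 130 mm over their backs; the gripper's body (75 mm by 190 mm) begins 47 mm behind the grasp point.
Start: joints at [1.116, 0.434, 0.025, 1.573, -0.012, 1.134, -0.075], TCP at [0.215, -0.587, 0.227] pointing down, gripper open.
Joint ranges: [-2.62, 2.62], [-0.44, 2.09], [-1.27, 1.32], [0.08, 2.57], [-1.32, 4.46], [0.12, 2], [-2.74, 2.74]. Speed limits (rad/s): [2.22, 2.22, 3.01, 3.01, 3.14, 3.14, 3.14].

## Interface

Orientations are given as a rotation vector (axis times angle).
In Python, from cell import arm gives the robot as it stands.
- The arm moves only by the shell command python3 -m pendant 'ROWS' [FORCE]. ROWS is a JSON object of lists of equal length, an entry for each row: "slide": the shift along the tool's x, y, z in units of 0.3 m (1.0 is 0.3 m), a list of three; "dr": the turn, a rotation vector about the tool's x, y, z in units of 0.12 rad (1.0 is 0.12 rad), a list of three; "claw": the opening, from 0 (shut) to 1 (fully open). In form: {"slide": [[tx, ty, tz], ...], "dr": [[ax, ay, az], ...], "claw": [claw, ...]}. A call has 1 to 10 rows; each row shifts and turns the commanded pose from where the row before left it, along the tool's axes as they then stand; what a row does not reach is not made up. A row lasts 1/10 s, in which the tool goes at most 50 mm and 8.59 degrees, less where a joint would pass 70% of its speed; a pose out of reach is approached as far as the arm can. A call with a number of a shift or a turn outside -1 to 1 is refused whole. A call with a gripper value outside its range is refused whole. The fingers move at their own pace and stop on an object; FORCE is the grip in N (left out, the last holds). Time passes only in rows, so rows that do not move let the fingers close. It gives the time, the measured TCP pose, the force, the opening and the grip force at its end, in the units of the state.
- arm.observe(): the state, without advancing time (a new reading comes with each control period).
- arm.get_image(name): name is "scene" or "top"; returns the picture (420x560x3 uint8, red, green, blue); there is no depth.
- arm.calibration(name): a dict with "K" (3x3 intrinsics, pixels), "xyz" and "orientation" of the camera in the world. Camera axes: x right, y up, looking along -z (the intrinsics and any distortion apply to the point x, -y, -z); pixel columns grow to the right and rows downward; lengths in m; the calibration is good to about 2 mm. A picture is of the moment at which its call begins. calibration takes no time and is no camera call.
- arm.sign_off(): hands the job in; it is judged then, once.
The state is a dict: "clock": time; "joints": joint angles; "dq": joint speeds; "joint_efforts": joint torques, N m; "position": TCP position; "ee_rot": TCP orientation; "force": force on the tool from outside, world axes, zero at the start; "ft_torque": the same for the moment, N m; "width": opening from 0.0 (shut) to 1.0 (fully open); "gripper_force": force on a finger pad.
Only numpy, scipy, OpenCV 4.12 (cv2) and the standard library are available. Lean on these libraries where they do the work, as an engineer would, in place of code of your own. Each camera call takes 0.05 s, during which the arm holds its last target. There are 200 camera calls.

## Task

Set up the bench trim saw for recutting the foot of the stone point that lies in its carriage: lift the blade guard by its wing until its pawl catches the next notch of the post, where the stone just passes under the hood. With the guard hanging there by itself, push the carriage along its rails until the stone lies under the hood and all but touches the blade, within about a centimetre; do not ram the blade or the guard, keep the stone lying in the carriage as it is, and leave the things beside the saw alone.

Things in the scene. Friction and masses are not known exactly. Their poses are not given: they have to be found in the camera images.
- trim_saw: Grey bench trim saw, fixed, 300 x 250 mm, aluminium table top at z = 85 mm. Origin: centre of its underside; x to its back, away from the robot, y to its left, z up. A motor sticks out on its right (x 15 to 81, y to -190, z to 78). The notched square post stands at x = 124, y = -30, up to z = 275: four notches on its right side, 20 mm apart. 'Saw frame' below: mm from here.
- saw_blade: Steel blade, 126 mm across, 2.4 mm thick, fixed, upright in the plane y = -30 of the saw frame, axis at x = 46, z = 67; it stands 45 mm out of the table, its front edge at x = -10 at z = 95 and x = 0 at z = 110. Origin and axes are those of the saw, not the blade's centre.
- blade_guard (a joint): Height of the guard over its lowest place, m, 0 to 0.072. 0.6 kg, slides on the post and drops if not held; 7 to 10 N lift it. The pawl lets it rise and hangs it in the notches at 0, 0.019, 0.039 and 0.059: raise it 5 to 20 mm over that height, then let it down (over 22 mm it catches the next notch). It starts in the lowest; it cannot well be lowered past a notch.
- hood_edge (a point): Front lower edge of the guard's hood, its middle (moves with the guard; x = -50, y = -30 in the saw frame, 28 mm above the saw's table at guard height 0). The hood is clear plastic with an aluminium top, 135 mm long (x -50 to 85), 32 mm wide, 39 mm high. The stone passes under it with the guard at 0.019, not at 0.
- wing_edge (a point): Middle of the outer edge of the guard's lifting wing (moves with it; x = 8, y = -93, z = 148 at guard height 0, saw frame). A level plate on the hood's right side, 96 mm long (along x), reaching out 47 mm, 5 mm thick; its outer edge is a black 10 mm round bar along x, axis 5 mm inward of this point. Too long to grip: lift from below, closed fingers coming from the right, leaning 40 degrees.
- guard_pawl (a joint): Angle of the spring pawl (36 mm long, on a stud at the right of the guard's slide), rad: 0 with its nose fully in a notch, about 0.2 when a tooth presses it out.
- carriage: Aluminium carriage, deck 90 (x) x 100 (y) x 10 mm, 0.4 kg, loose on the saw's table between two 7 mm rails (1 mm play each side), so it slides along the saw's x at y = 50; about 5 N push it. Origin: centre of its underside, axes as the saw's. Starts at x = -125 to -85 (saw frame); at x = -26 the stone is about 6 mm short of the blade, at -20 it touches.
- push_pad (a point): Middle of the rear face of the wooden push pad on the back of the carriage's fence: x = -34, y = -4, z = 25 mm in the carriage's frame. The pad is 56 mm wide, 28 mm high (z 11 to 39); behind it lies 11 mm of free deck, with a 20 mm high gusset at either end (y = -46, 47). Above it is free space; the hood and its wing are to the right.
- stone: Polished six-sided stone point, speckled grey-green, 155 mm long, 37 wide, 30 high as it lies on the carriage's deck between fence and a 5 mm lip, 0.28 kg, top 40 mm above the saw's table. Origin: centre of its sawn foot, which sticks out to the right past the blade's plane; own z axis along it, to the saw's left. At x = 1, y = -94 (+-5), z = 25 in the carriage's frame; shall stay there.
- waiting_point_a: Bystander: dark blue stone point, 39 x 36 x 135 mm, standing on the bench to the right of the saw; origin at the centre of its foot.
- waiting_point_b: Bystander: red stone point, 30 x 29 x 129 mm, standing on the bench to the right of the saw; origin at the centre of its foot.
- caliper: Bystander: steel caliper, 200 x 70 x 16 mm, lying on the bench to the left of the saw; origin at its middle.
Not all that is in view belongs to the job. Of the things that look like the carriage, the larger one is meant.

How it is judged:
On the way, in this order (a step that is already met when the one before it is completed fails the run):
1. the guard hangs by its pawl in the second notch from below, not held by the robot, with the carriage still out in front (value of joint blade_guard between 0.016 and 0.0225 m and value of joint guard_pawl below 0.08 rad and contact force between each of the arm, the fingers and blade_guard below 0.3 N and x of carriage in the frame of trim_saw below -0.07 m), for 0.2 s.
2. the carriage has been pushed in, the stone within about a centimetre of the blade (x of carriage in the frame of trim_saw between -0.034 and -0.017 m), for 0.2 s.
At the end, for the whole second after the job is handed in: The guard hangs by its pawl in the second notch from below (0.016 to 0.0225 m, pawl under 0.08 rad); the carriage lies in its rails, origin 34 to 17 mm short of the saw's centre (stone 0 to 14 mm from the blade); the stone lies in it as before (along its length within 7 mm, 0.15 rad); all at rest (all of step 2 and value of joint blade_guard between 0.016 and 0.0225 m and value of joint guard_pawl below 0.08 rad and velocity of joint blade_guard below 0.01 m/s and z of carriage in the frame of trim_saw between 0.082 and 0.089 m and x of stone in the frame of trim_saw between -0.036 and -0.012 m and y of stone in the frame of carriage between -0.106 and -0.082 m and z of stone in the frame of carriage between 0.02 and 0.03 m and angle between the z axis of stone and the y axis of trim_saw, either way round below 0.15 rad and linear speed of each of stone, carriage below 0.01 m/s); the robot touches nothing.
It fails at once if the stone is rammed against the blade (over 15 N) (contact force between stone and saw_blade above 15 N).
It fails at once if the stone or the carriage is jammed hard against the guard (over 15 N) (contact force between any of stone, carriage and blade_guard above 15 N).
It fails at once if a thing beside the saw is moved by more than 25 mm (distance of any of waiting_point_a, waiting_point_b, caliper from where it was at the start of the episode above 0.025 m).
It also fails if it takes over 56 s, if anything falls off the work surface, if the arm or the gripper's body presses on something with over 40 N, if the wrist force passes 120 N, or if a joint passes its speed limit or range.

## Working session

There is one attempt and no reset: what is moved stays moved. The work goes in short steps, Python scripts to look and compute and a shell command to move; the robot and the scene stay as the last step left them, time stands still between calls to the robot, and variables do not carry over. Pictures are saved under pics/ and viewed, at most 11 in all, crops included, and the job is handed in when it is done.

```bash
mkdir -p pics; ls
python3 - <<'E'
from cell import arm
import cv2
s=arm.observe();print({k:s[k] for k in('clock','position','ee_rot','force','width')})
for n in('scene','top'):
    im=arm.get_image(n);cv2.imwrite(f'pics/{n}0.png',im[:,:,::-1]);print(n,arm.calibration(n))
E
```

```text
pics
{'clock': 0.0, 'position': array([ 0.21512615, -0.58629396,  0.22596399]), 'ee_rot': array([-3.09169072e+00, -5.49388759e-01,  6.61062753e-04]), 'force': array([ 0.5007908 ,  0.2456601 , -0.05955011]), 'width': 1.0041639698940221}
scene {'K': array([[396.44384366,   0.        , 277.72060553],
       [  0.        , 396.44384366, 206.79807841],
       [  0.        ,   0.        ,   1.        ]]), 'xyz': array([0.15553566, 0.75018427, 0.6899083 ]), 'orientation': array([ 0.37689929, -1.12513828, -2.30848637])}
top {'K': array([[411.49514591,   0.        , 283.24615134],
       [  0.        , 411.49514591, 208.08031065],
       [  0.        ,   0.        ,   1.        ]]), 'xyz': array([0.41708882, 0.12358704, 0.95412286]), 'orientation': array([ 0.16612087, -0.14774756, -1.41087593])}
```

View pics/scene0.png

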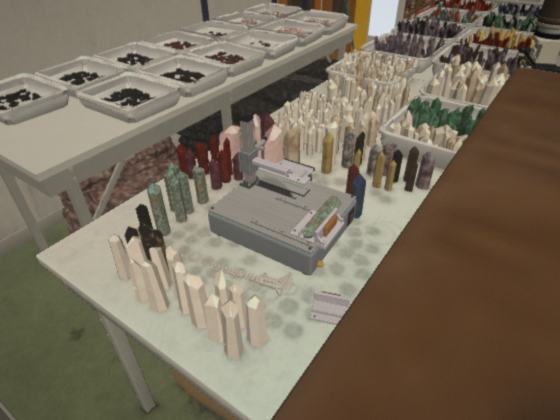

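View pics/top0.png

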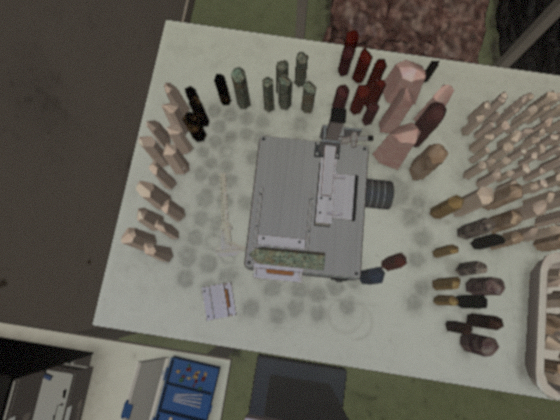

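Top view: the saw is at (308,205), with the guard and white wing at (340,195). There are two carriage candidates: the deck on the saw carrying the stone and brown pad at (285,260), and a small lookalike loose on the bench at (220,300). The first is larger and sits in the rails, so I choose it. Blue (372,276) and red (395,262) bystanders stand to the saw's right. Next is a close crop.

```bash
cat > h.py <<'E'
import numpy as np, cv2
from scipy.spatial.transform import Rotation as R
from cell import arm
def ray(n,px):
    c=arm.calibration(n);K=np.array(c['K']);d=np.linalg.inv(K)@[px[0],px[1],1]
    return np.array(c['xyz']),R.from_rotvec(c['orientation']).apply([d[0],-d[1],-d[2]])
def onz(n,px,z):
    o,d=ray(n,px);return o+d*(z-o[2])/d[2]
def proj(n,P):
    c=arm.calibration(n);q=R.from_rotvec(c['orientation']).inv().apply(np.atleast_2d(P)-c['xyz'])
    q=q*[1,-1,-1];q=q@np.array(c['K']).T;return q[:,:2]/q[:,2:]
E
python3 - <<'E'
import cv2
im=cv2.imread('pics/top0.png')
c=cv2.resize(im[122:292,235:405],None,fx=3.5,fy=3.5,interpolation=cv2.INTER_CUBIC)
cv2.imwrite('pics/crop1.png',cv2.convertScaleAbs(c,alpha=1.3))
im=cv2.imread('pics/scene0.png')
c=cv2.resize(im[115:270,200:380],None,fx=3.8,fy=3.8,interpolation=cv2.INTER_CUBIC)
cv2.imwrite('pics/crop2.png',cv2.convertScaleAbs(c,alpha=1.3))
E
```

```text
(no output)
```

View pics/crop1.png

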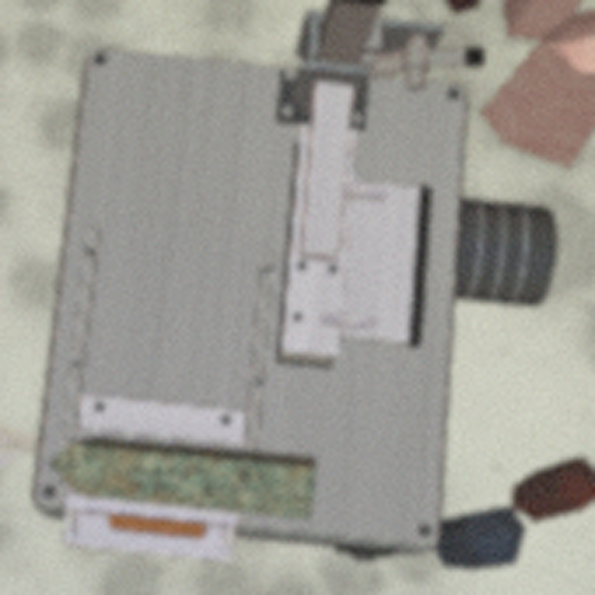

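View pics/crop2.png

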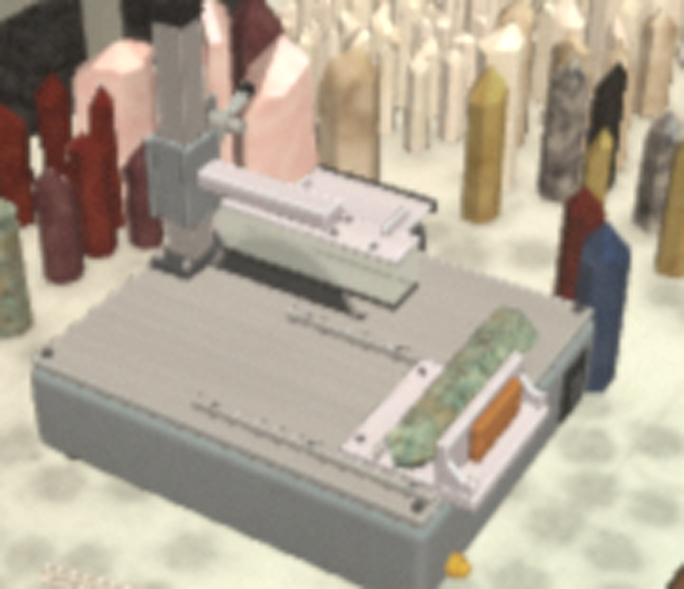

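Crop 1 shows the four table screws at crop px (100,59), (453,93), (49,491) and (425,530), and the black wing bar from (425,187) to (415,345). The brown pad is at about (157,526), next to the stone in the large carriage, so the choice is confirmed. Crop 2 agrees, and shows the blue and red stones near the saw's right front corner.

```bash
cat >> h.py <<'E'
c=lambda u,v:(u/3.5+235-.36,v/3.5+122-.36)
scr=np.array([onz('top',c(*p),.085) for p in [(100,59),(453,93),(49,491),(425,530)]])
O=scr.mean(0)
fx=(scr[0]+scr[1]-scr[2]-scr[3]);fy=scr[0]+scr[2]-scr[1]-scr[3]
a=np.arctan2(fx[1],fx[0]);b=np.arctan2(-fy[0],fy[1]);yaw=(a+b)/2
S=np.array([O[0],O[1],0]);RS=R.from_euler('z',yaw)
W=lambda p:S+RS.apply(np.array(p)/1e3)
L=lambda P:RS.inv().apply(P-S)*1e3
E
python3 - <<'E'
from h import *
print(S,np.degrees([a,b,yaw]));print([L(p).round(1) for p in scr])
for n,p,z in [('bar0',(426,187),.146),('bar1',(416,345),.146),('hoodfront',(310,358),.152),('padL',(110,521),.12),('padR',(205,531),.12),('footTop',(314,485),.11),('post',(345,30),.275),('blue foot?',(480,540),.1),('redtop',(555,490),.1)]:
    P=onz('top',c(*p),z);print(n,P.round(3),L(P).round(1))
for p in [(-50,-30,113),(8,-93,148),(124,-30,275)]: print(p,proj('top',W(p)),proj('scene',W(p)))
E
```

```text
[0.61381192 0.09650032 0.        ] [3.05927726 3.0405343  3.04990578]
[array([137.9, 112.9,  85. ]), array([ 138.1, -112.9,   85. ]), array([-137.8,  113. ,   85. ]), array([-138.1, -113. ,   85. ])]
bar0 [0.674 0.009 0.146] [ 55.4 -90.2 146. ]
bar1 [0.58  0.004 0.146] [-38.5 -90.6 146. ]
hoodfront [0.562 0.063 0.152] [-53.2 -30.6 152. ]
padL [0.457 0.161 0.12 ] [-153.6   73.2  120. ]
padR [0.459 0.107 0.12 ] [-153.7   18.4  120. ]
footTop [0.496 0.048 0.11 ] [-120.4  -42.5  110. ]
post [0.708 0.077 0.275] [ 93. -24. 275.]
blue foot? [ 0.48  -0.054  0.1  ] [-141.6 -142.9  100. ]
redtop [ 0.516 -0.094  0.1  ] [-108.  -185.3  100. ]
(-50, -30, 113) [[321.20529807 225.49195649]] [[306.39674216 193.55651184]]
(8, -93, 148) [[356.40089435 197.50468793]] [[299.01802348 163.64119486]]
(124, -30, 275) [[337.90274212 114.12044557]] [[245.32719117 117.3814364 ]]
```

```bash
cat >> h.py <<'E'
def Rt(lean): # tool y = saw x, leaning to the right, pointing down-left
    t=np.radians(lean);c_,s_=np.cos(t),np.sin(t)
    return RS*R.from_matrix(np.array([[0,c_,s_],[1,0,0],[0,s_,-c_]]).T)
def go(p,lean):
    s=arm.observe();T=R.from_rotvec(s['ee_rot']);D=Rt(lean)
    w=W(p)-s['position']
    print('now saw',L(s['position']).round(1),'F',np.round(s['force'],1),'t',s['clock'])
    print('slide now-frame',(T.inv().apply(w)/.3).round(3),'in target frame',(D.inv().apply(w)/.3).round(3),'dr',((T.inv()*D).as_rotvec()/.12).round(2))
E
python3 - <<'E'
from h import *
for n,p in [('tan base',(292,161)),('mustard base',(327,173))]: print(n,L(onz('scene',p,0)).round())
for n,p in [('tan top',(430,160)),('pink',(397,165))]: print(n,[L(onz('top',p,z)).round() for z in(0,.1)])
go((18,-175,260),0)
E
```

```text
tan base [ 154. -306.    0.]
mustard base [  21. -300.    0.]
tan top [array([ 157., -289.,    0.]), array([ 120., -255.,  100.])]
pink [array([ 136., -210.,    0.]), array([ 101., -184.,  100.])]
now saw [-434.4 -660.6  226. ] F [-0.  -0.4  0.2] t 0.1
slide now-frame [ 1.917 -1.104 -0.112] in target frame [ 1.619  1.508 -0.113] dr [-1.00e-02 -1.00e-02 -1.06e+01]
```

```bash
python3 -m pendant '{"slide":[[0.13,-0.075,-0.02],[0.13,-0.075,-0.02],[0.13,-0.075,-0.02],[0.13,-0.075,-0.02],[0.13,-0.075,-0.02],[0.13,-0.075,-0.02],[0.13,-0.075,0],[0.13,-0.075,0],[0.13,-0.075,0],[0.13,-0.075,0]],"dr":[[0,0,0],[0,0,0],[0,0,0],[0,0,0],[0,0,0],[0,0,0],[0,0,0],[0,0,0],[0,0,0],[0,0,0]],"claw":[0,0,0,0,0,0,0,0,0,0]}'
python3 -m pendant '{"slide":[[0,0,0],[0,0,0],[0,0,0],[0,0,0],[0,0,0],[0,0,0],[0,0,0],[0,0,0],[0,0,0],[0,0,0]],"dr":[[0,0,-1],[0,0,-1],[0,0,-1],[0,0,-1],[0,0,-1],[0,0,-1],[0,0,-1],[0,0,-1],[0,0,-1],[0,0,-1]],"claw":[0,0,0,0,0,0,0,0,0,0]}'
python3 -c "
from h import *
go((5,-175,260),0)"
```

```text
clock: 1.1
position: [0.5046, -0.2396, 0.2626]
ee_rot: [-3.093, -0.549, 0.001]
force: [0.2, -0.8, 0.3]
width: 0.181
gripper_force: 0.0
clock: 2.1
position: [0.5036, -0.2411, 0.2623]
ee_rot: [-2.237, -2.205, 0.001]
force: [-0.6, 0.8, -0.1]
width: 0.009
gripper_force: 0.0
now saw [-128.  -331.3  262.3] F [-0.6  0.8 -0.1] t 2.1
slide now-frame [0.55  0.407 0.008] in target frame [0.521 0.443 0.008] dr [-0.01 -0.   -0.56]
```

Next I finish the yaw, move to (5,-175,260), and lean 40° (5.82 units about +y).

```bash
python3 -m pendant '{"slide":[[0.11,0.08,0],[0.11,0.08,0],[0.11,0.08,0],[0.11,0.08,0],[0.11,0.08,0],[0,0,0]],"dr":[[0,0,0],[0,0,0],[0,0,0],[0,0,0],[0,0,0],[0,0,-0.56]],"claw":[0,0,0,0,0,0]}' >/dev/null
python3 -m pendant '{"slide":[[0,0,0],[0,0,0],[0,0,0],[0,0,0],[0,0,0],[0,0,0],[0,0,0]],"dr":[[0,0.97,0],[0,0.97,0],[0,0.97,0],[0,0.97,0],[0,0.97,0],[0,0.97,0],[0,0,0]],"claw":[0,0,0,0,0,0,0]}'
python3 -c "
from h import *
print(arm.observe()['joints'])
go((5,-165,110),40)"
```

```text
clock: 3.4
position: [0.626, -0.0835, 0.2584]
ee_rot: [-1.773, -1.843, -0.641]
force: [-0.0, -1.3, -0.4]
width: 0.006
gripper_force: 0.0
[ 0.72968741  0.69986635 -0.59902571  1.35157793 -0.30664349  1.38995438
  0.33655796]
now saw [   2.6 -180.4  258.4] F [-0.  -1.3 -0.4] t 3.4
slide now-frame [-0.279  0.01   0.411] in target frame [-0.278  0.008  0.412] dr [ 0.02 -0.02 -0.11]
```

```bash
python3 -m pendant '{"slide":[[-0.07,0,0.103],[-0.07,0,0.103],[-0.07,0,0.103],[-0.07,0.01,0.103],[0,0,0]],"dr":[[0,0,0],[0,0,0],[0,0,0],[0,0,0],[0,0,-0.1]],"claw":[0,0,0,0,0]}'
python3 -c "
from h import *
go((5,-86,111),40)"
```

```text
clock: 3.9
position: [0.6266, -0.0612, 0.1101]
ee_rot: [-1.754, -1.865, -0.64]
force: [-0.8, 0.6, -1.2]
width: 0.007
gripper_force: 0.0
now saw [   4.4 -158.2  110.1] F [-0.8  0.6 -1.2] t 3.9
slide now-frame [0.186 0.004 0.152] in target frame [0.186 0.002 0.152] dr [-0.03 -0.    0.06]
```

```bash
python3 -m pendant '{"slide":[[0.037,0,0.03],[0.037,0,0.03],[0.037,0,0.03],[0.037,0,0.03],[0.037,0,0.03],[0,0,0]],"dr":[[0,0,0],[0,0,0],[0,0,0],[0,0,0],[0,0,0],[0,0,0]],"claw":[0,0,0,0,0,0]}'
python3 -c "
from h import *
go((5,-86,121),40)
im=arm.get_image('scene');cv2.imwrite('pics/s1.png',cv2.resize(im[110:250,210:390,::-1],None,fx=3.5,fy=3.5,interpolation=2))"
```

```text
clock: 4.5
position: [0.625, 0.0106, 0.1161]
ee_rot: [-1.754, -1.869, -0.648]
force: [-0.4, -0.3, 0.5]
width: 0.006
gripper_force: 0.0
now saw [  6.6 -86.4 116.1] F [-0.4 -0.3  0.5] t 4.5
slide now-frame [ 0.012 -0.005 -0.012] in target frame [ 0.011 -0.005 -0.012] dr [ 0.02 -0.    0.09]
```

View pics/s1.png

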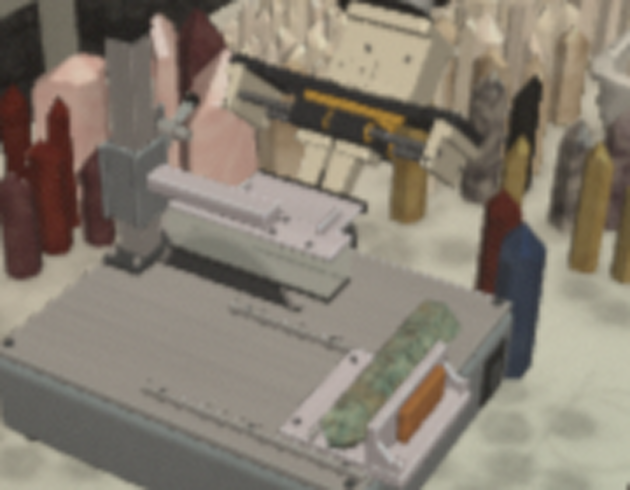

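Shows the closed fingers at (335,180), reaching under the wing from the right; the stones are untouched. Now a slow rise to find contact.

```bash
for i in 1 2 3; do python3 -m pendant '{"slide":[[0.0065,0,-0.0077],[0,0,0]],"dr":[[0,0,0],[0,0,0]],"claw":[0,0]}' | grep -E "pos|force"; done
```

```text
position: [0.6256, 0.0074, 0.1185]
force: [-0.2, 0.0, 0.1]
gripper_force: 0.0
position: [0.6255, 0.0077, 0.1216]
force: [-0.1, -0.1, -0.6]
gripper_force: 0.1
position: [0.625, 0.007, 0.1237]
force: [-0.1, -3.5, -5.8]
gripper_force: 2.8
```

```bash
python3 -m pendant '{"slide":[[0.0086,0,-0.0102],[0.0086,0,-0.0102],[0.0086,0,-0.0102],[0.0086,0,-0.0102]],"dr":[[0,0,0],[0,0,0],[0,0,0],[0,0,0]],"claw":[0,0,0,0]}'| grep -E "pos|force"
python3 -m pendant '{"slide":[[0.0086,0,-0.0102],[0.0086,0,-0.0102],[0.0086,0,-0.0102],[0.0043,0,-0.0051],[0,0,0]],"dr":[[0,0,0],[0,0,0],[0,0,0],[0,0,0],[0,0,0]],"claw":[0,0,0,0,0]}'| grep -E "pos|force"
python3 -c "
from h import *
im=arm.get_image('scene');cv2.imwrite('pics/s2.png',cv2.resize(im[110:250,210:390,::-1],None,fx=3.5,fy=3.5,interpolation=2))"
```

```text
position: [0.6249, 0.007, 0.14]
force: [-0.3, -6.7, -8.0]
gripper_force: 4.9
position: [0.6249, 0.007, 0.1543]
force: [0.7, -6.2, -8.2]
gripper_force: 5.0
```

View pics/s2.png

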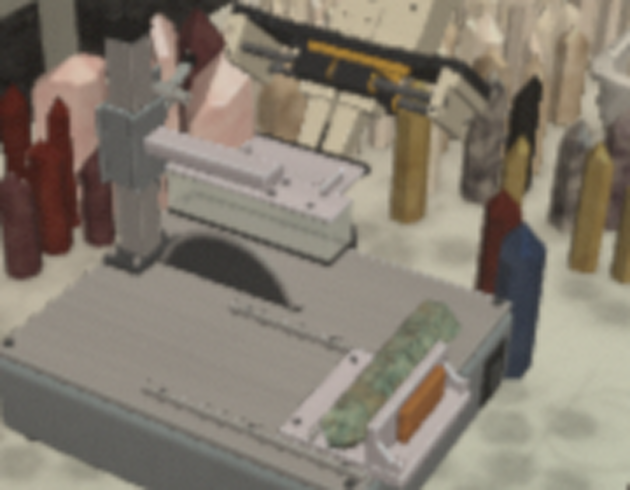

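The guard is up about 31 mm with the blade visible, which is inside the 24–39 mm window for notch 2. I'm letting it down.

```bash
python3 -m pendant '{"slide":[[-0.0086,0,0.0102],[-0.0086,0,0.0102],[-0.0086,0,0.0102],[-0.0086,0,0.0102],[0,0,0]],"dr":[[0,0,0],[0,0,0],[0,0,0],[0,0,0],[0,0,0]],"claw":[0,0,0,0,0]}'| grep -E "pos|force"
python3 -m pendant '{"slide":[[-0.0086,0,0.0102],[-0.0086,0,0.0102],[-0.0086,0,0.0102],[0,0,0],[0,0,0]],"dr":[[0,0,0],[0,0,0],[0,0,0],[0,0,0],[0,0,0]],"claw":[0,0,0,0,0]}'| grep -E "pos|force"
python3 -c "
from h import *
im=arm.get_image('scene');cv2.imwrite('pics/s3.png',cv2.resize(im[110:250,210:390,::-1],None,fx=3.5,fy=3.5,interpolation=2))
go((5,-165,120),40)"
```

```text
position: [0.6252, 0.0094, 0.1392]
force: [-0.2, -1.5, -3.1]
gripper_force: 1.0
position: [0.6251, 0.0083, 0.1263]
force: [0.1, 0.4, 0.4]
gripper_force: 0.0
now saw [  6.7 -88.7 126.4] F [ 0.1  0.6 -1.2] t 7.15
slide now-frame [-0.208 -0.007 -0.147] in target frame [-0.209 -0.006 -0.147] dr [ 0.03 -0.    0.07]
```

View pics/s3.png

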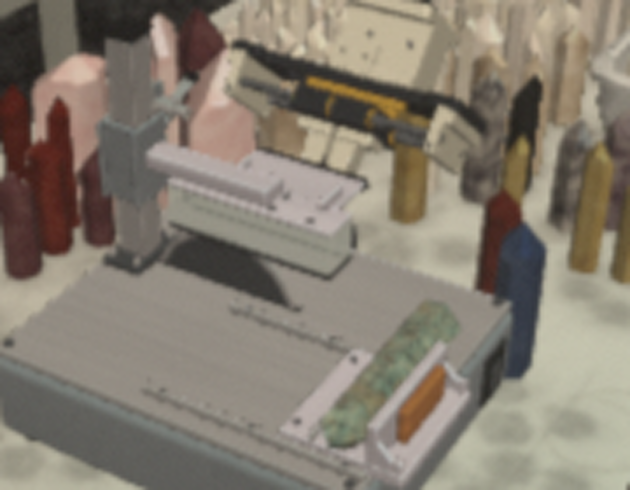

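The guard hangs by itself (no force on the fingers 3 cm below the lift height). I withdraw to the right, then up.

```bash
python3 -m pendant '{"slide":[[-0.052,0,-0.037],[-0.052,0,-0.037],[-0.052,0,-0.037],[-0.052,0,-0.037],[0.075,0,-0.09],[0.075,0,-0.09],[0.075,0,-0.09],[0.075,0,-0.09],[0,0,0]],"dr":[[0,0,0],[0,0,0],[0,0,0],[0,0,0],[0,0,0],[0,0,0],[0,0,0],[0,0,0],[0,0,0]],"claw":[0,0,0,0,0,0,0,0,0]}'| grep -E "pos|force"
python3 -m pendant '{"slide":[[0,0,0],[0,0,0],[0,0,0],[0,0,0],[0,0,0],[0,0,0],[0,0,0]],"dr":[[0,-0.97,0],[0,-0.97,0],[0,-0.97,0],[0,-0.97,0],[0,-0.97,0],[0,-0.97,0],[0,0,0]],"claw":[0,0,0,0,0,0,0]}'| grep -E "pos|force"
python3 - <<'E'
from h import *
im=arm.get_image('top');cv2.imwrite('pics/top1.png',im[:,:,::-1])
# pad: brown-orange mask near carriage
h=cv2.cvtColor(im,cv2.COLOR_RGB2HSV);m=cv2.inRange(h,(5,110,90),(18,255,255));m[:255]=0;m[285:]=0;m[:,:245]=0;m[:,320:]=0
v,u=np.nonzero(m);print(len(u),u.min(),u.max(),v.min(),v.max(),u.mean(),v.mean())
print('pad centre, top',L(onz('top',(u.mean(),v.mean()),.124)).round(1))
go((-200,46,230),0)
E
```

```text
position: [0.6307, -0.0698, 0.2661]
force: [1.5, 0.6, -0.6]
gripper_force: 0.0
position: [0.6287, -0.0638, 0.2616]
force: [1.3, -0.1, 0.2]
gripper_force: 0.0
57 267 292 270 274 279.1929824561403 271.6842105263158
pad centre, top [-153.5   46.7  124. ]
now saw [   6.  -163.3  261. ] F [ 0.3 -0.4  0.7] t 8.8
slide now-frame [ 0.704 -0.681  0.099] in target frame [ 0.698 -0.687  0.103] dr [ 0.06 -0.01  0.07]
```

```bash
python3 -m pendant '{"slide":[[0.1,-0.098,0],[0.1,-0.098,0],[0.1,-0.098,0],[0.1,-0.098,0],[0.1,-0.098,0],[0.1,-0.098,0],[0.1,-0.098,0],[0,0,0]],"dr":[[0,0,0],[0,0,0],[0,0,0],[0,0,0],[0,0,0],[0,0,0],[0,0,0],[0.06,0,0.07]],"claw":[0,0,0,0,0,0,0,0]}'| grep -E "pos|force"
python3 -c "
from h import *
go((-197,46,107),0)"
```

```text
position: [0.408, 0.1313, 0.2593]
force: [1.4, -0.4, 0.8]
gripper_force: 0.0
now saw [-203.7   45.7  259.3] F [ 1.4 -0.4  0.8] t 9.6
slide now-frame [0.    0.023 0.508] in target frame [0.001 0.022 0.508] dr [-0.01 -0.02 -0.01]
```

```bash
python3 -m pendant '{"slide":[[0,0,0.13],[0,0,0.13],[0,0,0.13],[0,0,0.115],[0,0,0],[0,0,0]],"dr":[[0,0,0],[0,0,0],[0,0,0],[0,0,0],[0,0,0],[0,0,0]],"claw":[0,0,0,0,0,0]}'| grep -E "pos|force"
python3 -c "
from h import *
im=arm.get_image('scene');cv2.imwrite('pics/s4.png',cv2.resize(im[130:290,240:440,::-1],None,fx=3.5,fy=3.5,interpolation=2))
go((-197,46,107),0)"
```

```text
position: [0.4116, 0.1282, 0.1078]
force: [1.1, 0.3, -0.5]
gripper_force: 0.0
now saw [-199.5   42.9  108.7] F [0.5 0.4 0.2] t 10.25
slide now-frame [0.01  0.008 0.006] in target frame [0.01  0.008 0.006] dr [ 0.01 -0.01 -0.06]
```

View pics/s4.png

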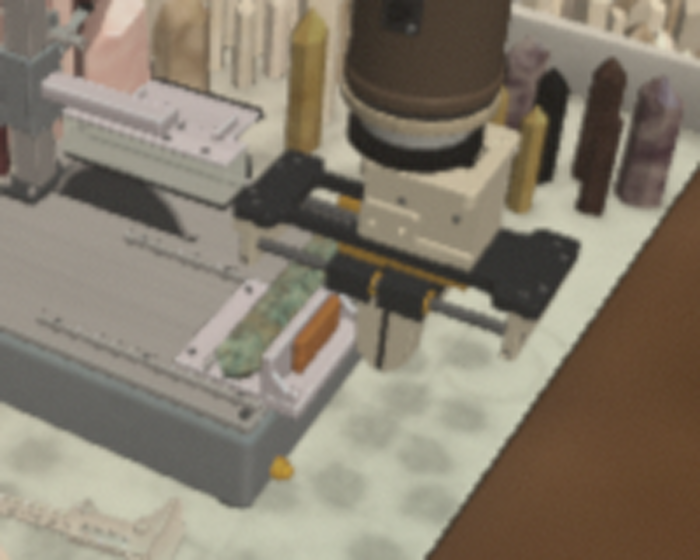

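The fingers stand behind the brown pad (315,335), the guard hangs raised, and the path is free. Advancing along +tool y.

```bash
python3 -m pendant '{"slide":[[0.005,0.025,0],[0.005,0.025,0],[0,0.01,0],[0,0.01,0],[0,0,0]],"dr":[[0,0,0],[0,0,0],[0,0,0],[0,0,0],[0,0,0]],"claw":[0,0,0,0,0]}'| grep -E "pos|force"
python3 -m pendant '{"slide":[[0,0.01,0],[0,0.01,0],[0,0.01,0],[0,0.01,0],[0,0,0]],"dr":[[0,0,0],[0,0,0],[0,0,0],[0,0,0],[0,0,0]],"claw":[0,0,0,0,0]}'| grep -E "pos|force"
python3 -c "
from h import *
go((-100,46,107),0)"
```

```text
position: [0.4324, 0.1334, 0.1079]
force: [0.5, -0.1, -0.7]
gripper_force: 0.0
position: [0.4429, 0.1337, 0.1075]
force: [-5.5, 0.2, 3.9]
gripper_force: 2.4
now saw [-168.7   46.2  107.5] F [-5.5  0.2  3.9] t 11.25
slide now-frame [0.    0.229 0.001] in target frame [-0.001  0.229  0.002] dr [-0.02  0.01 -0.03]
```

```bash
python3 -m pendant '{"slide":[[0,0.015,0],[0,0.02,0],[0,0.02,0],[0,0.02,0],[0,0.02,0],[0,0.02,0],[0,0.02,0],[0,0.02,0],[0,0.015,0],[0,0,0]],"dr":[[0,0,0],[0,0,0],[0,0,0],[0,0,0],[0,0,0],[0,0,0],[0,0,0],[0,0,0],[0,0,0],[0,0,0]],"claw":[0,0,0,0,0,0,0,0,0,0]}'| grep -E "pos|force"
python3 -c "
from h import *
go((-80,46,107),0)
T=arm.get_image('top');cv2.imwrite('pics/t5.png',T[:,:,::-1])
im=arm.get_image('scene');cv2.imwrite('pics/s5f.png',im[:,:,::-1])
a=cv2.resize(im[130:270,220:360,::-1],(590,590),interpolation=2);b=cv2.resize(T[180:290,235:345,::-1],(590,590),interpolation=2)
cv2.imwrite('pics/s5.png',cv2.resize(np.hstack([a,b]),(800,400)))"
```

```text
position: [0.4945, 0.1363, 0.1075]
force: [-2.3, -0.7, 0.4]
gripper_force: 1.2
now saw [-117.    46.1  107.5] F [-2.3 -0.7  0.4] t 12.25
slide now-frame [0.    0.123 0.002] in target frame [-0.     0.123  0.002] dr [-0.01  0.   -0.04]
```

View pics/s5.png

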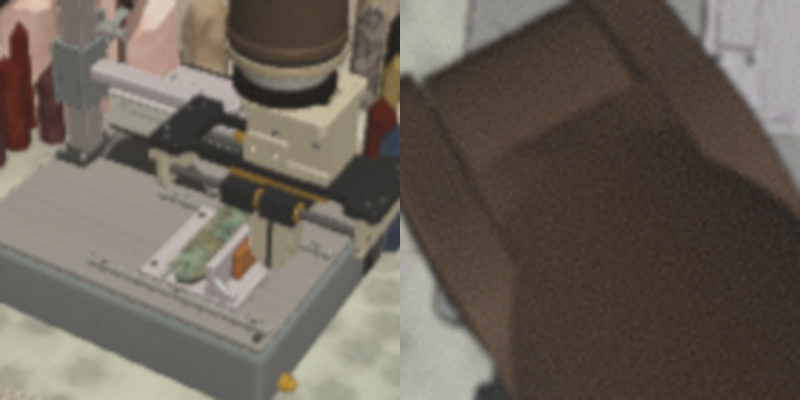

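```bash
python3 -c "
from h import *
for p in [(143,270),(153,262),(200,213),(245,306)]: print(L(onz('scene',(220+p[0]/2.857,130+p[1]/2.857),.095)).round(1))"
```

```text
[-25.8  98.5  95. ]
[-27.3  85.8  95. ]
[-26.3   9.3  95. ]
[-117.5   93.4   95. ]
```

Scene picture: stone still in the carriage, deck front edge at (143,270). That puts the carriage at x ≈ -70, so the offset from TCP is about 47 mm. I push 30 mm more and re-measure.

```bash
python3 -m pendant '{"slide":[[0,0.015,0],[0,0.02,0],[0,0.02,0],[0,0.015,0],[0,0.015,0],[0,0.01,0],[0,0.005,0],[0,0,0]],"dr":[[0,0,0],[0,0,0],[0,0,0],[0,0,0],[0,0,0],[0,0,0],[0,0,0],[0,0,0]],"claw":[0,0,0,0,0,0,0,0]}'| grep -E "pos|force"
python3 -c "
from h import *
go((-74,46,107),0)
im=arm.get_image('scene')
cv2.imwrite('pics/s6.png',cv2.resize(im[130:250,220:350,::-1],None,fx=5,fy=5,interpolation=2))"
```

```text
position: [0.5253, 0.1378, 0.1078]
force: [0.2, -0.2, -0.5]
gripper_force: 0.5
now saw [-86.2  46.  107.8] F [ 0.2 -0.2 -0.5] t 13.15
slide now-frame [0.    0.041 0.003] in target frame [0.    0.041 0.003] dr [ 0.01 -0.   -0.04]
```

View pics/s6.png

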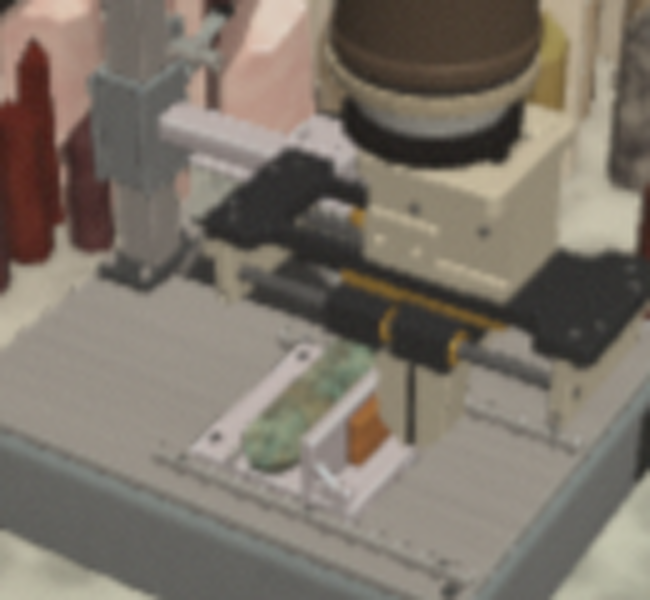

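```bash
python3 -c "
from h import *
for p in [(190,452),(298,345),(350,508),(410,450)]: print(L(onz('scene',(220+p[0]/5-.4,130+p[1]/5-.4),.095)).round(1))"
```

```text
[  8.2 100.1  95. ]
[ 9.6  2.3 95. ]
[-76.6  95.1  95. ]
[-79.4  45.1  95. ]
```

The carriage is now at about -34 to -39 (front edge +8, rear edge -78), with the stone still in place. Last slow push to about -28.

```bash
python3 -m pendant '{"slide":[[0,0.006,0],[0,0.006,0],[0,0.006,0],[0,0.006,0],[0,0.006,0],[0,0.004,0],[0,0,0],[0,0,0]],"dr":[[0,0,0],[0,0,0],[0,0,0],[0,0,0],[0,0,0],[0,0,0],[0,0,0],[0,0,0]],"claw":[0,0,0,0,0,0,0,0]}'| grep -E "pos|force"
python3 -m pendant '{"slide":[[0,-0.02,0],[0,-0.06,0],[0,-0.07,-0.02],[0,-0.03,-0.12],[0,0,-0.15],[0,0,-0.15],[0,-0.15,0],[0,-0.15,0],[0,0,0]],"dr":[[0,0,0],[0,0,0],[0,0,0],[0,0,0],[0,0,0],[0,0,0],[0,0,0],[0,0,0],[0,0,0]],"claw":[0,0,0,0,0,0,0,0,0]}'| grep -E "pos|force"
python3 -c "
from h import *
go((-74,46,107),0)
T=arm.get_image('top');im=arm.get_image('scene')
cv2.imwrite('pics/t7.png',T[:,:,::-1])
a=cv2.resize(im[130:250,220:340,::-1],(480,480),interpolation=2);b=cv2.resize(T[165:285,245:325,::-1],(320,480),interpolation=2)
cv2.imwrite('pics/s7.png',np.hstack([a,b]))"
```

```text
position: [0.5352, 0.1384, 0.1078]
force: [-4.6, 0.5, 1.8]
gripper_force: 2.1
position: [0.3864, 0.1308, 0.2397]
force: [1.5, 0.3, 1.0]
gripper_force: 0.0
now saw [-225.2   46.4  239.7] F [1.5 0.3 1. ] t 14.9
slide now-frame [0.001 0.504 0.443] in target frame [-0.001  0.504  0.442] dr [ 0.    0.02 -0.02]
```

View pics/s7.png

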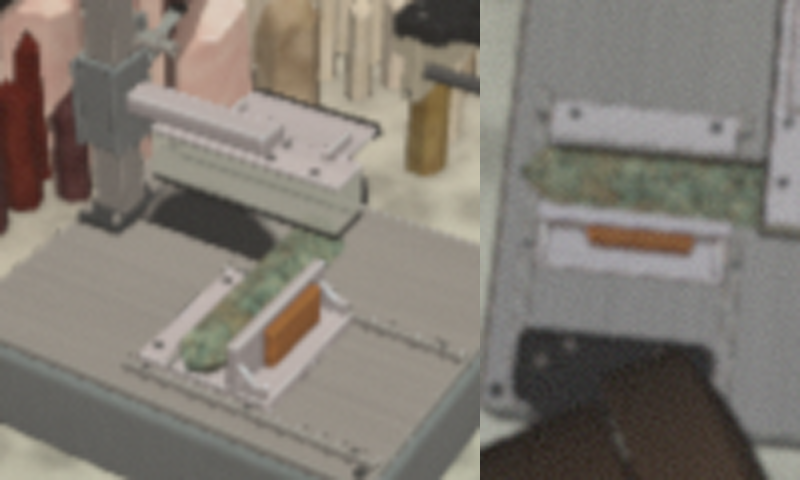

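```bash
python3 -c "
from h import *
for p in [(553,100),(739,118),(547,265),(722,281)]: print('top',L(onz('top',(245+(p[0]-480)/4-.4,165+p[1]/4-.4),.095)).round(1))
for p in [(142,354),(268,403),(354,314)]: print('scene',L(onz('scene',(220+p[0]/4-.4,130+p[1]/4-.4),.095)).round(1))
for z in(.125,):print('pad',L(onz('top',(245+160/4-.4,165+240/4-.4),.124)).round(1))"
```

```text
top [18.3 99.9 95. ]
top [18.6 -0.5 95. ]
top [-71.1  93.2  95. ]
top [-70.2   0.6  95. ]
scene [17.2 97.4 95. ]
scene [-69.2  96.1  95. ]
scene [-71.3  -1.3  95. ]
pad [-57.6  45.5 124. ]
```

Carriage x ≈ -26 from both views, which is inside the window. The guard hangs in notch 2, the stone lies in place under the hood, and the arm is clear. Handing in.

```bash
python3 -c "
from cell import arm
print(arm.sign_off())"
```

```text
the job is handed in; nothing more can be done
None
```

The job is handed in, with no verdict returned: the guard hangs in its second notch, the carriage measured x ≈ -26 mm in both camera views (stone about 6 mm short of the blade), the stone still lies in the carriage, and the arm is clear.

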